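# Lengthen the slide-box holder by one hole and load it

### The job

The holder is set too short for the slide box. Press in the sprung button and gently slide the sleeve so that the bay grows, until the button pops out in the very next hole and locks it, never forcing the sleeve against the button; then set the closed slide box flat and straight into the bay between the two fences. Leave the other things where they stand.

Things in the scene. Friction and masses are not known exactly. Their poses are not given: they have to be found in the camera images.
- holder: Fixed bench holder: grey base plate 64 (x) x 258 (y) x 8 mm. Origin: centre of its underside; x across (away from the robot at yaw 0), y along, z up. A post near its -y end (y -128 to -110 mm) carries a square inner tube along y, axis at z = 48 mm, on which the sleeve slides. A fixed fence at the +y end: inner face y = +122 mm, top z = 42 mm. Beside the sleeve fingers may reach down to z = 12 mm.
- sleeve: Square aluminium sleeve, 32 x 32 mm, 96 mm long, sliding along the holder's y only, about 5 N drag. Its +y end carries the bay's movable fence, 60 wide, 6 thick, top at z = 62 mm. Origin: on the tube axis in the fence's bay-side face, axes as the holder's; at the start at holder y = +64 mm, a bay of only 58 mm. The bay grows as the sleeve slides towards the post (holder's -y).
- first_hole (a point): Centre of the sleeve's first hole (nearest the post), in its -x face. Three round 15.5 mm holes in the 2 mm wall lie in a row; the button starts in the first. The other two are in an index strip screwed on at another offset each time: the second lies 30 to 46 mm beyond the first towards the fence, unmeasured, the third 24 mm on. At the second the bay takes the box with 4 to 18 mm to spare.
- button: Sprung steel button of the fixed inner tube, 14 mm across, round dome; it does not slide with the sleeve. Origin: tip of the dome; out, it is at holder x = -24, y = -20, z = 48 mm, 8 mm proud of the sleeve's -x side. It moves in (+x) up to 11.5 mm against a spring: 1.5 N at first, 3.5 N when flush, 4.5 N fully in. Out, it locks the sleeve, with under 1 mm of play.
- press_point (a point): Fixed point on the tube axis at the button (holder x = 0, y = -20, z = 48 mm). Squeezing sleeve and button across x here with about 20 N makes the button flush; sliding the sleeve with 10 to 15 N then pushes the dome under the wall. It stays under until the next hole comes, pops out if moving slowly (10 to 20 mm/s) and locks: the force rises sharply. Over 15 N between sleeve and button is forcing.
- slide_box: Closed blue microscope slide box, 37 (x) x 85 (y) x 30 mm high, about 0.1 kg, lying flat on the worktop left of the holder. Origin: centre of its underside; y along its length. Take it across its 37 mm width; the lid is fixed shut.
- bay (a point): Point on the top of the base plate (8 mm above the holder's underside) at holder x = 0, y = +77.5 mm: a good spot for the middle of the box's underside (so is halfway between the fences). Axes as the holder's; the box lies along y, either way round. Packs hang from the rack behind, down to 0.47 m above the worktop, from 0.51 m ahead of the robot's base: keep the wrist low or in front of them.
- reagent_bottle: White reagent bottle, 57x94x170 mm, bystander behind the work. Origin: centre of its underside.
- cup: Sample cup with screw cap, 57 mm across, 68 mm high, bystander. Origin: centre of its underside.
- strip_pot: Small white bottle with cap, 42 mm across, 102 mm high, bystander. Origin: centre of its underside.
- tape: Roll of tape lying flat, 105 mm across, 25 mm high, bystander. Origin: centre of its underside.
- stain: Brown bottle with black cap, 36 mm across, 87 mm high, bystander. Origin: centre of its underside.
- forceps: Steel forceps lying flat, 130 mm long, 8 mm high, bystander at the right. Origin: centre of its underside.

How it is judged:
By the outcome, as a careful person would: the job done as asked, in the order asked, and still so for the second after the job is handed in, with the robot touching nothing.
It also fails if it takes over 56 s, if anything falls off the work surface, if the arm or the gripper's body presses on something with over 40 N, if the wrist force passes 120 N, or if a joint passes its speed limit or range.

### The arm

A 6-joint arm with a two-finger parallel gripper is mounted at the origin on a cart in front of the work surface, level with it; the furniture and walls round the work are solid. World frame = base frame: x ahead of the robot, y to its left, z up, the work surface at z = 0. Lengths are in m, angles in rad, forces in N, time in s.
With the tool pointing down it reaches from about 0.375 to 0.975 m from the base axis. Payload 3.8 kg.
Tool frame: the origin (TCP) lies on the centre line of the jaws, within the pads' length; the fingertips stand 25 mm ahead of it and the grasp point (between the pads) lies 6 mm ahead of it (robot.finger_overhang is the distance from the TCP to the fingertips, in m); z points along the fingers, y is the line along which they close (so a half turn about z gives the same grasp; the last joint's range is limited). The gripper opens to 85 mm and grips with 20 to 120 N. Pads are 22 mm wide; open, the fingers measure 114 mm over their backs; the gripper's body (76 mm by 85 mm) begins 54 mm behind the grasp point. The pads swing forward as they close: fully open they stand 13 mm farther back than shut.
Start: joints at [-1.166, 0.264, 1.604, -0, 1.274, -0.037], TCP at [0.289, -0.61, 0.256] pointing down, gripper open.
Joint ranges: [-2.63, 2.63], [-0.94, 2.18], [0.31, 2.57], [-1.31, 4.45], [0, 2.66], [-2.55, 2.55]. Speed limits (rad/s): [2.57, 2.57, 3.14, 3.14, 3.14, 3.14].

### API

Orientations are given as a rotation vector (axis times angle).
In Python, from rig import monitor, optics, robot gives the robot as it stands.
- The arm moves only by the tool step_arm, never from a script. Its argument "increments" is a list that holds one entry, the list of rows, each a list of 5 numbers: the shift along the world's x, y, z in cm, then the turn about the world's z in rad, then the closure, from 0 (fully open) to 1 (shut). In form: [[[x, y, z, roll, gripper], ...]]. A call has 1 to 20 rows; each row shifts and turns the commanded pose from where the row before left it; what a row does not reach is not made up. A row lasts 1/10 s, in which the tool goes at most 50 mm and 8.59 degrees, less where a joint would pass 70% of its speed; a pose out of reach is approached as far as the arm can. A call is refused whole if a number of a shift passes 5 or a number of a turn 0.15, either way. A call with a gripper value outside its range is refused whole. The fingers move at their own pace and stop on an object; "newtons" is the grip in N (left out, the last holds). Time passes only in rows, so rows that do not move let the fingers close. It gives the time, the measured TCP pose, the force, the opening and the grip force at its end, in the units of the state.
- monitor.state(): the state, without advancing time (a new reading comes with each control period).
- optics.get_image(name): name is "side" or "top" or "wrist"; returns the picture (384x512x3 uint8, red, green, blue); there is no depth.
- optics.camera_model(name): a dict with "fx", "fy", "cx", "cy" (pixels), "R" (3x3) and "t" (3): a world point X has camera coordinates R X + t. Camera axes: x right, y down, z forward; pixel columns grow to the right and rows downward; lengths in m; the calibration is good to about 2 mm. A picture is of the moment at which its call begins: read the wrist's pose just before it. camera_model takes no time and is no camera call; for the wrist camera it gives the pose at the moment of the call.
- robot.finish_job(): hands the job in; it is judged then, once.
The state is a dict: "clock": time; "joints": joint angles; "joint_velocities": joint speeds; "joint_efforts": joint torques, N m; "tcp_pos": TCP position; "orientation": TCP orientation; "ft_force": force on the tool from outside, world axes, zero at the start; "moment": the same for the moment, N m; "gripper_width": opening from 0.0 (shut) to 1.0 (fully open); "grasp_force": force on a finger pad.
Only numpy, scipy, OpenCV 4.12 (cv2) and the standard library are available. Lean on these libraries where they do the work, as an engineer would, in place of code of your own. Each camera call takes 0.05 s, during which the arm holds its last target. There are 200 camera calls.

## Working session

There is one attempt and no reset: what is moved stays moved. The work goes in short steps, Python scripts to look and compute and a tool call to move; the robot and the scene stay as the last step left them, time stands still between calls to the robot, and variables do not carry over. Pictures are saved under pics/ and viewed, at most 12 in all, crops included, and the job is handed in when it is done.

Besides the shell and the picture viewer there is one more tool, called after ">>>" by a JSON object that holds its "name" and its "arguments", one argument or row to a line. step_arm: Moves the arm, as the interface text tells. Its arguments: {"type":"object","properties":{"increments":{"type":"array","items":{"type":"array","items":{"type":"array","items":{"type":"number"}}}},"newtons":{"type":"number"}},"required":["increments"]}

```bash
mkdir -p pics; ls; python3 - <<'E'
from rig import monitor, optics, robot
import cv2,numpy as np
s=monitor.state();print(s)
for n in("top","side"):
    im=optics.get_image(n);cv2.imwrite(f"pics/{n}0.png",im[:,:,::-1]);m=optics.camera_model(n);print(n,m)
E
```

```text
pics
{'clock': 0.0, 'joints': array([-1.16584021e+00,  2.64752321e-01,  1.60536861e+00,  9.37827467e-06,
        1.27370525e+00, -3.68793414e-02]), 'joint_velocities': array([ 0.00016012, -0.00080065,  0.00099466, -0.00179849, -0.00094509,
        0.00022717]), 'joint_efforts': array([-1.63413388e-03, -5.15115523e+01, -3.67310858e+01, -2.59299059e-04,
        1.28886499e-02,  3.35646604e-06]), 'tcp_pos': array([ 0.2883774 , -0.60955229,  0.25496544]), 'orientation': array([-3.06309862e+00, -6.87916177e-01,  6.27762246e-04]), 'ft_force': array([-0.0356664 , -0.05220687,  0.43996972]), 'moment': array([-0.06225519, -0.00691437, -0.01941524]), 'grasp_force': 0.0, 'gripper_width': 0.9979881522955513}
top {'fx': 422.38054377774114, 'fy': 422.38054377774114, 'cx': 251.6221588994909, 'cy': 184.14911136466114, 'R': array([[ 0.02727836, -0.99805643, -0.05602902],
       [-0.98951445, -0.01900716, -0.14317777],
       [ 0.14183454,  0.05934717, -0.98810975]]), 't': array([-0.00714776,  0.56347056,  1.19001446])}
side {'fx': 416.31343657424065, 'fy': 416.31343657424065, 'cx': 259.0760945237177, 'cy': 195.51499726424672, 'R': array([[ 0.34633138, -0.93781021, -0.02380301],
       [-0.41117369, -0.12894157, -0.90239142],
       [ 0.84320269,  0.32231364, -0.4302594 ]]), 't': array([-0.17272725,  0.31866686,  0.75702411])}
```

View pics/top0.png

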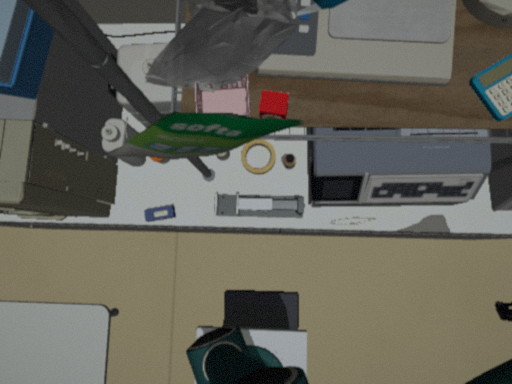

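View pics/side0.png

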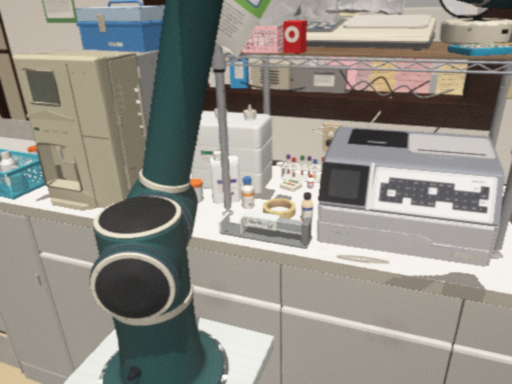

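The top view shows the holder at about (215–303, 194–217), the blue box at (160,213), and the tape and stain bottle behind the holder. The side view confirms this layout. Next I'll make an enlarged crop and first rays.

```bash
cat > h.py <<'E'
from rig import monitor, optics, robot
import cv2,numpy as np
def ray(m,uv,z):
    d=m["R"].T@np.array([(uv[0]-m["cx"])/m["fx"],(uv[1]-m["cy"])/m["fy"],1.]);c=-m["R"].T@m["t"]
    return c+d*(z-c[2])/d[2]
def proj(m,X):
    p=m["R"]@np.array(X)+m["t"];return np.array([m["fx"]*p[0]/p[2]+m["cx"],m["fy"]*p[1]/p[2]+m["cy"]])
E
python3 - <<'E'
from h import *
im=cv2.imread("pics/top0.png");m=optics.camera_model("top")
cv2.imwrite("pics/c0.png",cv2.resize(im[170:240,130:330],None,fx=4,fy=4,interpolation=cv2.INTER_CUBIC))
hsv=cv2.cvtColor(im,cv2.COLOR_BGR2HSV);mk=cv2.inRange(hsv[195:230,135:190],(105,90,40),(135,255,255))
c=max(cv2.findContours(mk,0,2)[0],key=cv2.contourArea)+np.array([135,195])
r=cv2.minAreaRect(c);print("box",r,ray(m,r[0],.03))
b=[ray(m,p,.03) for p in cv2.boxPoints(r)];print(np.round(b,3))
for p in[(215,217),(303,217),(303,194),(215,194)]:print(p,ray(m,p,.008).round(3))
print(optics.camera_model("wrist"))
E
```

```text
box ((159.3918914794922, 212.85134887695312), (10.357135772705078, 28.44102668762207), 80.53767395019531) [0.47436003 0.27629651 0.03      ]
[[0.482 0.321 0.03 ]
 [0.497 0.238 0.03 ]
 [0.467 0.232 0.03 ]
 [0.452 0.314 0.03 ]]
(215, 217) [0.467 0.114 0.008]
(303, 217) [ 0.474 -0.146  0.008]
(303, 194) [ 0.542 -0.145  0.008]
(215, 194) [0.536 0.117 0.008]
{'fx': 285.37157246613464, 'fy': 285.37157246613464, 'cx': 257.1413853444111, 'cy': 193.41549108539186, 'R': array([[ 0.42583975, -0.9047972 , -0.00159229],
       [-0.87333702, -0.41149189,  0.2606854 ],
       [-0.23652263, -0.1096196 , -0.96542249]]), 't': array([-0.67484066, -0.03260397,  0.37907117])}
```

View pics/c0.png

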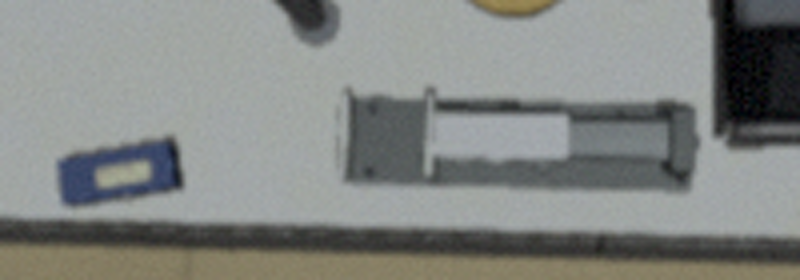

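>>> {"name": "step_arm", "arguments": {
  "increments": [
    [[1.1,4.5,0,0.09,0],[1.1,4.5,0,0.09,0],[1.1,4.5,0,0.09,0],[1.1,4.5,0,0.09,0],[1.1,4.5,0,0.09,0],[1.1,4.5,0,0.09,0],[1.1,4.5,0,0.09,0],[1.1,4.5,0,0.09,0],[1.1,4.5,0,0.09,0],[1.1,4.5,0,0.09,0],[1.1,4.5,0,0.09,0],[1.1,4.5,0,0.09,0],[1.0,4.5,0,0.075,0],[0,0,0,0,0],[0,0,0,0,0]]
  ]
}}

```text
clock: 1.6
tcp_pos: [0.4303, -0.0242, 0.2559]
orientation: [-2.189, -2.253, 0.001]
ft_force: [0.4, -0.6, -0.3]
gripper_width: 1.0
grasp_force: 0.0
```

```bash
python3 - <<'E'
from h import *
s=monitor.state();print(s["tcp_pos"],s["orientation"],s["clock"],s["joints"],s["ft_force"])
m=optics.camera_model("wrist");im=optics.get_image("wrist")[:,:,::-1]
cv2.imwrite("pics/w1.png",im);np.savez("w1.npz",**m)
print(-m["R"].T@m["t"])
cv2.imwrite("pics/w1v.png",cv2.resize(im,(800,600)))
E
```

```text
[ 0.43034122 -0.02415485  0.25590488] [-2.18866646e+00 -2.25328607e+00  1.44466986e-03] 1.6 [-1.13476000e-01 -2.13252450e-01  2.09319485e+00 -5.55587631e-04
  1.26246979e+00 -1.42400266e-01] [ 0.35799713 -0.59050319 -0.27685292]
[0.42911036 0.04094665 0.37419292]
```

View pics/w1v.png

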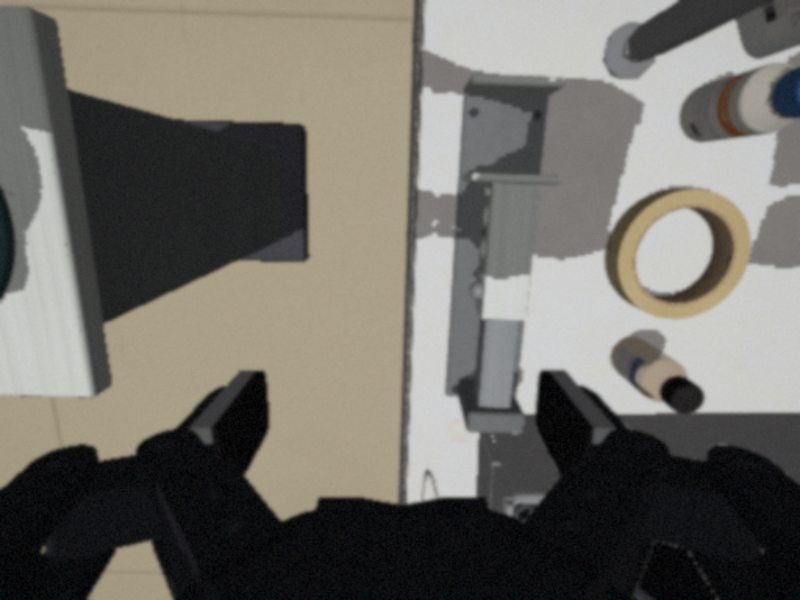

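```bash
python3 - <<'E'
from h import *
m=dict(np.load("w1.npz"))
for n,u,v,z in[("fenceL",470,175,.062),("fenceR",558,178,.062),("sleeveL",483,319,.064),("sleeveR",526,319,.064),("button",471,290,.048),
("fixL",470,77,.042),("fixR",558,79,.042),("baseBL",446,393,.008),("baseTL",462,163,.008),("postL",467,418,.064),("postR",525,417,.064)]:
    print(n,ray(m,(u*.64,v*.64),z).round(4))
im=cv2.imread("pics/w1.png");cv2.imwrite("pics/c1.png",cv2.resize(im[40:290,275:375],None,fx=2.4,fy=2.4,interpolation=cv2.INTER_CUBIC).transpose(1,0,2)[::-1])
E
```

```text
fenceL [0.4746 0.0464 0.062 ]
fenceR [0.5341 0.046  0.062 ]
sleeveL [ 0.4906 -0.0541  0.064 ]
sleeveR [ 0.5219 -0.0532  0.064 ]
button [ 0.483  -0.0365  0.048 ]
fixL [0.4733 0.1106 0.042 ]
fixR [0.5331 0.111  0.042 ]
baseBL [ 0.4736 -0.1418  0.008 ]
baseTL [0.4756 0.0562 0.008 ]
postL [ 0.4842 -0.1346  0.064 ]
postR [ 0.529  -0.1325  0.064 ]
```

View pics/c1.png

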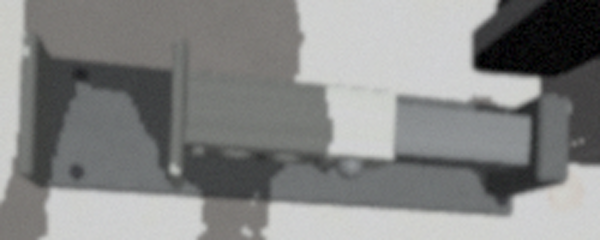

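The sleeve (light), the button at crop (350,167) and strip marks at about (285,157) and (238,153) are visible. The holder origin comes out at about (0.505, -0.017) with a yaw of about 0.02. The second hole should be around 31–33 mm on. Next I'll go down to the press point.

>>> {"name": "step_arm", "arguments": {
  "increments": [
    [[2.5,-0.4,-1,0,0.2],[2.5,-0.5,-3,0,0.2],[2.5,-0.5,-3,0,0.2],[0,0,-3.5,0,0.2],[0,0,-3.5,0,0.2],[0,0,-3,0,0.2],[0,0,-2,0,0.2],[0,0,-1.2,0,0.2],[0,0,0,0,0.2],[0,0,0,0,0.2]]
  ],
  "newtons": 20
}}

```text
clock: 2.65
tcp_pos: [0.5061, -0.0402, 0.0549]
orientation: [2.194, 2.248, 0.001]
ft_force: [0.2, -0.7, 0.1]
gripper_width: 0.796
grasp_force: 0.0
```

```bash
python3 - <<'E'
from h import *
m=optics.camera_model("wrist");im=optics.get_image("wrist")[:,:,::-1]
cv2.imwrite("pics/w2.png",im);np.savez("w2.npz",**m)
cv2.imwrite("pics/w2v.png",cv2.resize(im,(800,600)))
E
```

```text
(no output)
```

View pics/w2v.png

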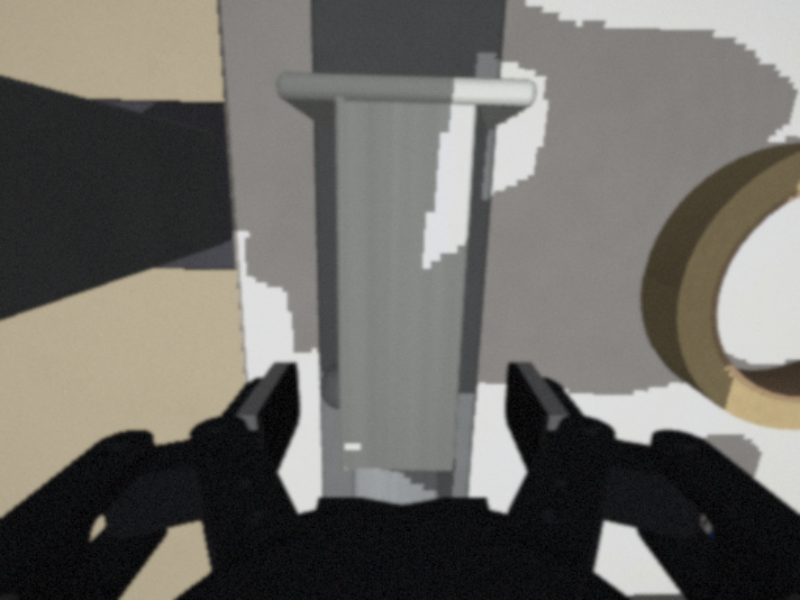

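```bash
python3 - <<'E'
from h import *
m=dict(np.load("w2.npz"))
for n,u,v,z in[("btn",324,388,.048),("endL",345,470,.064),("endR",452,470,.064),("topL",337,100,.064),("fL",280,73,.062),("fR",535,78,.062),("wl",339,300,.064),("wr",462,300,.064)]:
    print(n,ray(m,(u*.64,v*.64),z).round(4))
print("tcp/grasp",proj(m,(.5061,-.0402,.0489))/.64)
E
```

```text
btn [ 0.4826 -0.0368  0.048 ]
endL [ 0.4908 -0.0541  0.064 ]
endR [ 0.521  -0.0534  0.064 ]
topL [0.49   0.0423 0.064 ]
fL [0.4769 0.048  0.062 ]
fR [0.5348 0.0483 0.062 ]
wl [ 0.4898 -0.0044  0.064 ]
wr [ 0.521  -0.0037  0.064 ]
tcp/grasp [400.35473586 401.05344976]
```

The button is at y = -0.037 and the axis at x = 0.506, which matches the earlier estimate. I'll shift by 3 mm and squeeze.

>>> {"name": "step_arm", "arguments": {
  "increments": [
    [[0,0.3,0,0,0.4],[0,0,0,0,0.55],[0,0,0,0,0.7],[0,0,0,0,0.8],[0,0,0,0,0.8],[0,0,0,0,0.8],[0,0,0,0,0.8]]
  ],
  "newtons": 20
}}

```text
clock: 3.4
tcp_pos: [0.5049, -0.036, 0.0552]
orientation: [-2.192, -2.249, 0.002]
ft_force: [-6.0, -0.5, 7.7]
gripper_width: 0.375
grasp_force: 23.1
```

>>> {"name": "step_arm", "arguments": {
  "increments": [
    [[-0.1,0,0.1,0,0.8],[0,-0.1,0,0,0.8],[0,-0.1,0,0,0.8]]
  ]
}}

```text
clock: 3.7
tcp_pos: [0.5047, -0.0368, 0.0554]
orientation: [-2.193, -2.248, -0.003]
ft_force: [-0.3, 7.2, -0.2]
gripper_width: 0.374
grasp_force: 22.3
```

>>> {"name": "step_arm", "arguments": {
  "increments": [
    [[0,-0.1,0,0,0.8],[0,-0.1,0,0,0.8]]
  ]
}}

```text
clock: 3.9
tcp_pos: [0.5047, -0.0387, 0.0554]
orientation: [-2.192, -2.248, -0.003]
ft_force: [-0.3, 6.8, -0.5]
gripper_width: 0.376
grasp_force: 22.4
```

>>> {"name": "step_arm", "arguments": {
  "increments": [
    [[0,-0.15,0,0,0.8],[0,-0.15,0,0,0.8],[0,-0.15,0,0,0.8],[0,-0.15,0,0,0.8]]
  ]
}}

```text
clock: 4.3
tcp_pos: [0.5047, -0.0442, 0.0553]
orientation: [-2.192, -2.247, -0.003]
ft_force: [0.1, 8.0, -0.3]
gripper_width: 0.378
grasp_force: 21.8
```

```bash
python3 - <<'E'
from h import *
m=optics.camera_model("wrist");im=optics.get_image("wrist")[:,:,::-1]
cv2.imwrite("pics/w3.png",im);np.savez("w3.npz",**m);print(monitor.state()["tcp_pos"],monitor.state()["ft_force"])
a=cv2.imread("pics/w2.png")[:,150:370];cv2.imwrite("pics/w3v.png",np.hstack([cv2.resize(a,None,fx=1.5,fy=1.5),cv2.resize(im[:,150:370],None,fx=1.5,fy=1.5)]))
E
```

```text
[ 0.50472465 -0.04474227  0.05540649] [ 0.48242732  5.48914654 -0.66718128]
```

View pics/w3v.png

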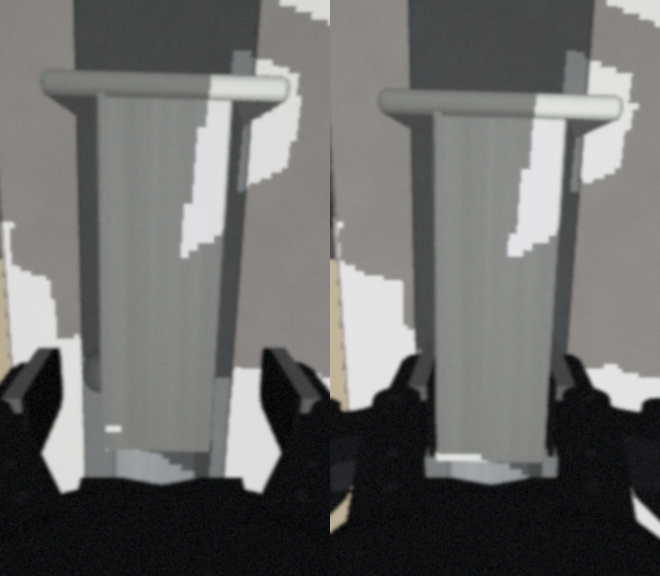

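```bash
python3 - <<'E'
from h import *
for k,vf,ve in(("w2",70,450),("w3",89,459)):
    m=dict(np.load(k+".npz"));print(k,ray(m,(150+170/1.5,vf/1.5),.062).round(4),ray(m,(150+150/1.5,ve/1.5),.064).round(4))
E
```

```text
w2 [0.5067 0.0487 0.062 ] [ 0.5037 -0.0534  0.064 ]
w3 [0.5054 0.0407 0.062 ] [ 0.5024 -0.0609  0.064 ]
```

The sleeve travels with the gripper (about 8 mm so far), so the dome is under the wall. I'll continue to about 26 mm.

>>> {"name": "step_arm", "arguments": {
  "increments": [
    [[0,-0.15,0,0,0.8],[0,-0.15,0,0,0.8],[0,-0.15,0,0,0.8],[0,-0.15,0,0,0.8],[0,-0.15,0,0,0.8],[0,-0.15,0,0,0.8],[0,-0.15,0,0,0.8],[0,-0.15,0,0,0.8],[0,-0.15,0,0,0.8],[0,-0.15,0,0,0.8],[0,-0.15,0,0,0.8]]
  ]
}}

```text
clock: 5.45
tcp_pos: [0.5047, -0.0613, 0.0554]
orientation: [-2.192, -2.248, -0.003]
ft_force: [0.2, 5.0, 0.5]
gripper_width: 0.374
grasp_force: 21.8
```

>>> {"name": "step_arm", "arguments": {
  "increments": [
    [[0,-0.1,0,0,0.8],[0,-0.1,0,0,0.8],[0,-0.1,0,0,0.8]]
  ]
}}

```text
clock: 5.75
tcp_pos: [0.5047, -0.0657, 0.0554]
orientation: [2.192, 2.25, 0.0]
ft_force: [0.3, 1.6, 0.3]
gripper_width: 0.373
grasp_force: 22.2
```

>>> {"name": "step_arm", "arguments": {
  "increments": [
    [[0,-0.1,0,0,0.8],[0,-0.1,0,0,0.8]]
  ]
}}

```text
clock: 5.95
tcp_pos: [0.5047, -0.0673, 0.0554]
orientation: [-2.193, -2.249, -0.001]
ft_force: [0.4, 4.9, 1.2]
gripper_width: 0.375
grasp_force: 21.8
```

>>> {"name": "step_arm", "arguments": {
  "increments": [
    [[0,-0.1,0,0,0.8]]
  ]
}}

```text
clock: 6.05
tcp_pos: [0.5048, -0.0683, 0.0554]
orientation: [-2.193, -2.249, -0.001]
ft_force: [-0.1, 7.1, 1.5]
gripper_width: 0.373
grasp_force: 21.8
```

>>> {"name": "step_arm", "arguments": {
  "increments": [
    [[0,-0.1,0,0,0.8]]
  ]
}}

```text
clock: 6.15
tcp_pos: [0.5047, -0.0686, 0.0554]
orientation: [-2.193, -2.248, -0.003]
ft_force: [-0.1, 10.3, 2.3]
gripper_width: 0.373
grasp_force: 21.5
```

The force is rising and the motion has stalled, so it is probably locked. I'll hold and look.

>>> {"name": "step_arm", "arguments": {
  "increments": [
    [[0,0,0,0,0.8]]
  ]
}}

```text
clock: 6.25
tcp_pos: [0.5047, -0.0686, 0.0554]
orientation: [-2.192, -2.248, -0.002]
ft_force: [1.4, 8.4, 0.6]
gripper_width: 0.375
grasp_force: 21.6
```

```bash
python3 - <<'E'
from h import *
m=optics.camera_model("wrist");im=optics.get_image("wrist")[:,:,::-1]
cv2.imwrite("pics/w4.png",im);np.savez("w4.npz",**m)
print("btn px",proj(m,(.4826,-.0368,.048)),"flush",proj(m,(.4905,-.0368,.048)), "fence px if 32.5mm", proj(m,(.505,.0155,.062)))
cv2.imwrite("pics/w4v.png",cv2.resize(im[20:340,140:370],None,fx=2,fy=1.8,interpolation=cv2.INTER_CUBIC))
E
```

```text
btn px [209.21393095 190.72235735] flush [226.56997508 191.11016886] fence px if 32.5mm [262.08370078  61.55479346]
```

View pics/w4v.png

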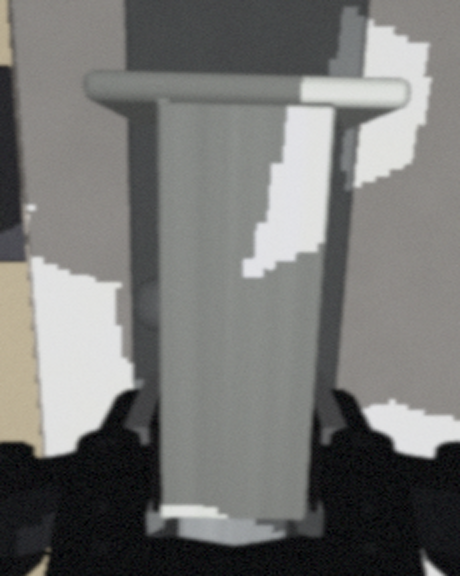

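The button stands out again, at (214,188), where it is predicted to be. The sleeve is locked in the second hole at about 32 mm of travel, so the bay is about 90 mm. I'll relax, release, and go look at the box.

>>> {"name": "step_arm", "arguments": {
  "increments": [
    [[0,0.1,0,0,0.8],[0,0,0,0,0.5],[0,0,0,0,0.2],[0,0,0,0,0.2],[0,0,0,0,0.2],[0,0,2,0,0.2],[0,0,4,0,0.1],[0,0,4,0,0],[-0.5,3,3.5,0,0],[-0.5,4.5,1,0,0],[-0.5,4.5,0,0.05,0],[-0.5,4.5,0,0.05,0],[-0.5,4.5,0,0.05,0],[-0.5,4.5,0,0,0],[-0.5,4,0,0,0],[0,0,0,0,0],[0,0,0,0,0]]
  ]
}}

```text
clock: 8.0
tcp_pos: [0.4693, 0.2268, 0.2001]
orientation: [2.014, 2.41, -0.001]
ft_force: [-0.6, 0.1, -0.9]
gripper_width: 0.995
grasp_force: 0.0
```

```bash
python3 - <<'E'
from h import *
s=monitor.state();print(s["tcp_pos"],s["orientation"])
m=optics.camera_model("wrist");im=optics.get_image("wrist")[:,:,::-1].copy()
cv2.imwrite("pics/w5.png",im);np.savez("w5.npz",**m)
hsv=cv2.cvtColor(im,cv2.COLOR_BGR2HSV);mk=cv2.inRange(hsv,(105,80,30),(135,255,255))
c=max(cv2.findContours(mk,0,2)[0],key=cv2.contourArea);r=cv2.minAreaRect(c);b=cv2.boxPoints(r)
P=np.array([ray(m,p,.03) for p in b]);print(r,P.round(4),P.mean(0),[np.linalg.norm(P[i]-P[i-1]).round(4) for i in range(4)])
cv2.polylines(im,[b.astype(int)],True,(0,0,255),1)
cv2.imwrite("pics/w5v.png",im)
E
```

```text
[0.46931142 0.22681685 0.20010072] [ 2.01411855e+00  2.41046945e+00 -1.11374822e-03]
((272.0, 129.0), (84.0, 32.0), 90.0) [[0.4524 0.3169 0.03  ]
 [0.4823 0.3223 0.03  ]
 [0.4988 0.2429 0.03  ]
 [0.4665 0.2372 0.03  ]] [0.47501844 0.27982921 0.03      ] [np.float64(0.081), np.float64(0.0304), np.float64(0.0811), np.float64(0.0328)]
```

View pics/w5v.png

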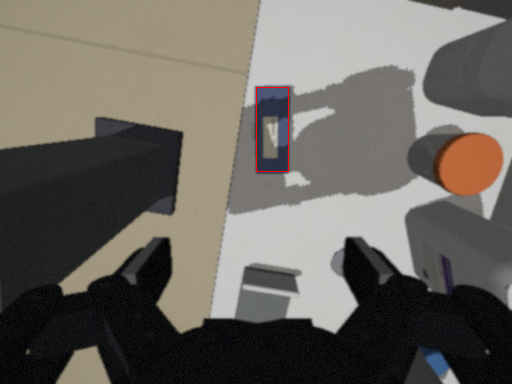

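The box is cleanly outlined at (272,129): centre about (0.475, 0.2795), yaw about 10.5°, matching the top view. Now I'll grasp it.

>>> {"name": "step_arm", "arguments": {
  "increments": [
    [[0.3,2.6,-3,0.005,0],[0.3,2.6,-3,0,0],[0,0,-4,0,0.2],[0,0,-4,0,0.2],[0,0,-2,0,0.2],[0,0,-1,0,0.2],[0,0,0,0,0.2],[0,0,0,0,0.4],[0,0,0,0,0.6],[0,0,0,0,0.8],[0,0,0,0,0.8],[0,0,0,0,0.8]]
  ],
  "newtons": 25
}}

```text
clock: 9.25
tcp_pos: [0.4772, 0.2789, 0.0323]
orientation: [2.01, 2.412, 0.005]
ft_force: [1.4, -2.0, 6.2]
gripper_width: 0.401
grasp_force: 26.4
```

>>> {"name": "step_arm", "arguments": {
  "increments": [
    [[0,0,2,0,0.8],[0,0,4,0,0.8],[0.4,-1.5,4,-0.03,0.8],[0.4,-3.5,2.5,-0.03,0.8],[0.4,-3.5,0,-0.03,0.8],[0.4,-3.5,0,-0.03,0.8],[0.4,-3.5,0,-0.03,0.8],[0.4,-3.5,0,-0.015,0.8],[0.4,-3,0,0,0.8],[0,0,0,0,0.8],[0,0,0,0,0.8],[0,0,0,0,0.8]]
  ]
}}

```text
clock: 10.45
tcp_pos: [0.5034, 0.059, 0.1553]
orientation: [-2.203, -2.239, -0.0]
ft_force: [0.5, 0.3, -0.9]
gripper_width: 0.392
grasp_force: 25.4
```

```bash
python3 - <<'E'
from h import *
s=monitor.state();print(s["tcp_pos"],s["orientation"])
m=optics.camera_model("wrist");im=optics.get_image("wrist")[:,:,::-1].copy()
cv2.imwrite("pics/w6.png",im);np.savez("w6.npz",**m)
cv2.imwrite("pics/w6v.png",cv2.resize(im[60:360,130:390],None,fx=3,fy=2,interpolation=cv2.INTER_CUBIC))
E
```

```text
[0.50339912 0.05902167 0.15530236] [-2.20289700e+00 -2.23932923e+00 -4.58230576e-04]
```

View pics/w6v.png

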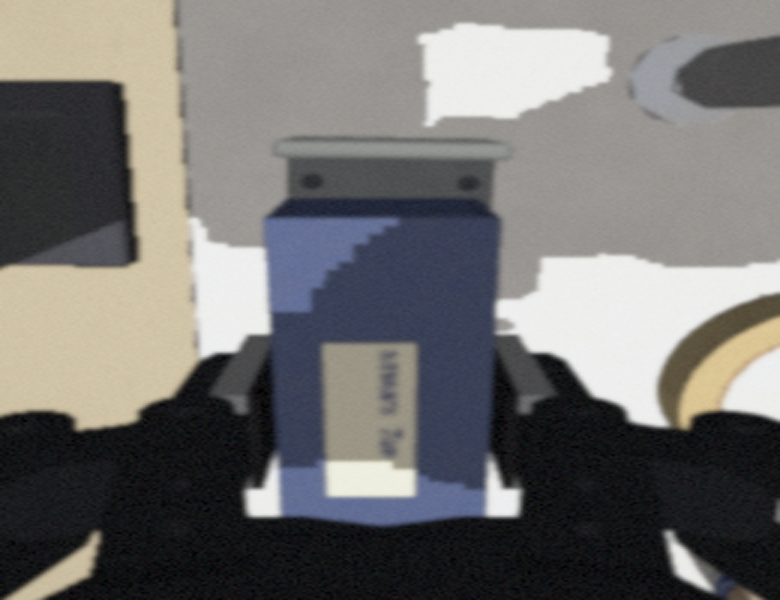

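```bash
python3 - <<'E'
from h import *
m=dict(np.load("w6.npz"))
f=lambda u,v:(130+u/3,60+v/2)
for n,u,v,z in[("topL",268,218,.153),("topR",497,218,.153),("botL",290,200,.123),("botR",480,200,.123),("backL",281,490,.153),("backR",487,490,.153),
 ("fenceInL",278,158,.042),("fenceInR",510,159,.042),("fenceOutL",278,139,.042),("fenceOutR",508,141,.042),("baseL",288,175,.008),("baseR",493,175,.008)]:
    print(n,ray(m,f(u,v),z).round(4))
print("rear end px", [proj(m,(.5034+dx,.059-.0425,.153)) for dx in(-.018,.018)], "movfence", (proj(m,(.475,.0145,.062))-[130,60])*[3,2])
E
```

```text
topL [0.487  0.1021 0.153 ]
topR [0.5197 0.1025 0.153 ]
botL [0.4871 0.1015 0.123 ]
botR [0.5206 0.102  0.123 ]
backL [0.4878 0.0347 0.153 ]
backR [0.5214 0.0352 0.153 ]
fenceInL [0.4756 0.1062 0.042 ]
fenceInR [0.5374 0.1067 0.042 ]
fenceOutL [0.4757 0.1136 0.042 ]
fenceOutR [0.5365 0.1137 0.042 ]
baseL [0.4745 0.0959 0.008 ]
baseR [0.5377 0.0968 0.008 ]
rear end px [array([219.48170302, 335.93707117]), array([290.5735013 , 336.79889047])] movfence [272.98058664 389.92058728]
```

Box end to fixed fence gap is about 3–4 mm. I'll shift +1 mm in y and +2 mm in x, then come down to just above the fences and check again.

>>> {"name": "step_arm", "arguments": {
  "increments": [
    [[0.2,0.1,-2,0,0.8],[0,0,-2,0,0.8],[0,0,-1.5,0,0.8],[0,0,0,0,0.8],[0,0,0,0,0.8],[0,0,0,0,0.8]]
  ]
}}

```text
clock: 11.1
tcp_pos: [0.5064, 0.0599, 0.1013]
orientation: [2.202, 2.239, 0.002]
ft_force: [-0.5, 0.4, -1.5]
gripper_width: 0.395
grasp_force: 25.4
```

```bash
python3 - <<'E'
from h import *
s=monitor.state();print(s["tcp_pos"],s["orientation"])
m=optics.camera_model("wrist");im=optics.get_image("wrist")[:,:,::-1].copy()
cv2.imwrite("pics/w7.png",im);np.savez("w7.npz",**m)
cv2.imwrite("pics/w7v.png",cv2.resize(im[80:345,185:325],None,fx=4,fy=2.2,interpolation=cv2.INTER_CUBIC))
E
```

```text
[0.50643811 0.0598954  0.10131656] [2.20181581e+00 2.23931455e+00 2.10928357e-03]
```

View pics/w7v.png

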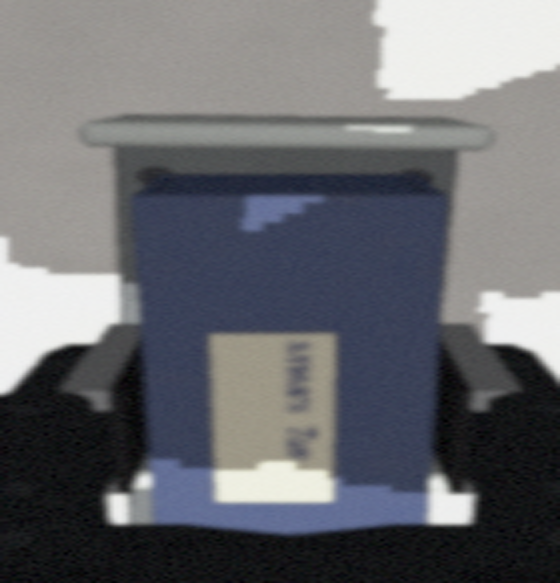

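```bash
python3 - <<'E'
from h import *
m=dict(np.load("w7.npz"));f=lambda u,v:(185+u/4,80+v/2.2)
for n,u,v,z in[("topL",136,194,.099),("topR",446,194,.099),("botL",150,175,.069),("botR",432,176,.069),("inL",90,145,.042),("inR",488,147,.042),("outL",90,119,.042),("outR",480,121,.042)]:print(n,ray(m,f(u,v),z).round(4))
E
```

```text
topL [0.4899 0.1033 0.099 ]
topR [0.5231 0.1038 0.099 ]
botL [0.488  0.1025 0.069 ]
botR [0.5253 0.1029 0.069 ]
inL [0.4757 0.1068 0.042 ]
inR [0.5371 0.1072 0.042 ]
outL [0.4759 0.114  0.042 ]
outR [0.5355 0.1143 0.042 ]
```

>>> {"name": "step_arm", "arguments": {
  "increments": [
    [[0,0.05,-0.5,0,0.8],[0,0,-1,0,0.8],[0,0,-1,0,0.8],[0,0,-1,0,0.8]]
  ]
}}

```text
clock: 11.55
tcp_pos: [0.5051, 0.0597, 0.0641]
orientation: [-2.203, -2.239, 0.001]
ft_force: [-0.4, 0.3, -0.6]
gripper_width: 0.395
grasp_force: 25.4
```

>>> {"name": "step_arm", "arguments": {
  "increments": [
    [[0,0,-0.8,0,0.8],[0,0,-0.6,0,0.8],[0,0,-0.4,0,0.8],[0,0,0,0,0.8]]
  ]
}}

```text
clock: 11.95
tcp_pos: [0.5051, 0.0598, 0.0465]
orientation: [-2.203, -2.238, 0.002]
ft_force: [0.1, 0.0, -0.2]
gripper_width: 0.394
grasp_force: 25.4
```

>>> {"name": "step_arm", "arguments": {
  "increments": [
    [[0,0,-0.3,0,0.8],[0,0,-0.2,0,0.8],[0,0,0,0,0.8]]
  ]
}}

```text
clock: 12.25
tcp_pos: [0.5056, 0.0598, 0.0422]
orientation: [2.204, 2.239, 0.0]
ft_force: [-0.5, 0.2, -1.3]
gripper_width: 0.395
grasp_force: 25.4
```

>>> {"name": "step_arm", "arguments": {
  "increments": [
    [[0,0,-0.1,0,0.8],[0,0,0,0,0.8]]
  ]
}}

```text
clock: 12.45
tcp_pos: [0.5057, 0.0598, 0.0414]
orientation: [2.203, 2.239, 0.0]
ft_force: [0.1, 0.5, -1.1]
gripper_width: 0.392
grasp_force: 25.4
```

>>> {"name": "step_arm", "arguments": {
  "increments": [
    [[0,0,-0.1,0,0.8],[0,0,0,0,0.8]]
  ]
}}

```text
clock: 12.65
tcp_pos: [0.5057, 0.0598, 0.0403]
orientation: [2.204, 2.239, 0.0]
ft_force: [0.5, 0.6, -1.3]
gripper_width: 0.393
grasp_force: 25.4
```

>>> {"name": "step_arm", "arguments": {
  "increments": [
    [[0,0,-0.1,0,0.8],[0,0,0,0,0.8]]
  ]
}}

```text
clock: 12.85
tcp_pos: [0.5057, 0.0598, 0.0402]
orientation: [-2.204, -2.239, 0.0]
ft_force: [-3.4, -0.5, 7.3]
gripper_width: 0.391
grasp_force: 26.4
```

Contact came at the expected height (z = 0.0402), so the box sits on the plate. I'll release gently and retreat.

>>> {"name": "step_arm", "arguments": {
  "increments": [
    [[0,0,0.1,0,0.7],[0,0,0,0,0.55],[0,0,0,0,0.4],[0,0,0,0,0.25],[0,0,0,0,0.2],[0,0,0,0,0.2],[0,0,1,0,0.2],[0,0,3,0,0.2],[-0.5,0,4,0,0.2],[-2,0,4,0,0],[-3,0,3,0,0],[-2,0,0,0,0],[0,0,0,0,0],[0,0,0,0,0]]
  ]
}}

```text
clock: 14.25
tcp_pos: [0.4307, 0.0598, 0.1908]
orientation: [2.203, 2.239, 0.002]
ft_force: [-0.1, 0.2, 0.7]
gripper_width: 0.997
grasp_force: 0.0
```

```bash
python3 - <<'E'
from h import *
s=monitor.state();print(s["tcp_pos"],s["ft_force"])
m=optics.camera_model("wrist");im=optics.get_image("wrist")[:,:,::-1].copy();cv2.imwrite("pics/w8.png",im)
hsv=cv2.cvtColor(im,cv2.COLOR_BGR2HSV);mk=cv2.inRange(hsv,(105,80,30),(135,255,255));mk=cv2.morphologyEx(mk,cv2.MORPH_OPEN,np.ones((3,3)))
c=max(cv2.findContours(mk,0,2)[0],key=cv2.contourArea);r=cv2.minAreaRect(c)
P=np.array([ray(m,p,.038) for p in cv2.boxPoints(r)]);print(r,P.round(4),P.mean(0).round(4))
# brightness profile along the holder axis just beside the box, and button place
g=cv2.cvtColor(im,6);
for y in np.arange(.0,.125,.002):
    u=proj(m,(.5055,y,.038));print(round(y,3),im[int(round(u[1])),int(round(u[0]))].tolist(),end=" ")
b=proj(m,(.4826,-.0368,.048)).round().astype(int);print("\nbtn",b,g[b[1]-8:b[1]+9:2,b[0]-6:b[0]+24:2])
E
```

```text
[0.43074761 0.05983345 0.19080576] [-0.06482311  0.15036321  0.65061733]
((330.58740234375, 183.40699768066406), (38.87580108642578, 84.1312255859375), 4.573921203613281) [[0.4835 0.0204 0.038 ]
 [0.4847 0.1042 0.038 ]
 [0.5213 0.1019 0.038 ]
 [0.5231 0.0176 0.038 ]] [0.5031 0.061  0.038 ]
0.0 [160, 164, 162] 0.002 [200, 204, 201] 0.004 [172, 177, 175] 0.006 [100, 104, 102] 0.008 [78, 81, 79] 0.01 [76, 78, 75] 0.012 [74, 75, 75] 0.014 [82, 82, 80] 0.016 [77, 79, 76] 0.018 [86, 72, 67] 0.02 [124, 92, 83] 0.022 [120, 89, 77] 0.024 [125, 93, 83] 0.026 [123, 90, 81] 0.028 [124, 93, 81] 0.03 [124, 92, 81] 0.032 [126, 96, 84] 0.034 [156, 155, 152] 0.036 [188, 206, 205] 0.038 [190, 209, 208] 0.04 [191, 210, 208] 0.042 [191, 211, 210] 0.044 [189, 208, 207] 0.046 [183, 199, 199] 0.048 [183, 197, 198] 0.05 [184, 199, 200] 0.052 [188, 206, 206] 0.054 [190, 207, 207] 0.056 [187, 205, 205] 0.058 [164, 178, 179] 0.06 [111, 121, 124] 0.062 [105, 114, 117] 0.064 [104, 115, 119] 0.066 [107, 118, 122] 0.068 [103, 110, 112] 0.07 [103, 110, 114] 0.072 [103, 114, 118] 0.074 [97, 106, 108] 0.076 [71, 55, 
[... 360 characters left out ...]
 92, 93] 0.116 [118, 123, 125] 0.118 [122, 124, 127] 0.12 [120, 124, 127] 0.122 [121, 124, 126] 0.124 [119, 122, 123] 
btn [305 279] [[114 114 116 114 110  92  63  84 123 185 206 206 204 202 203]
 [112 113 115 107  87  68  70  85 129 186 208 207 203 201 203]
 [115 116 111  88  76  87  91  96 131 191 207 207 206 201 201]
 [114 115 105  90 102 113 115 111 136 195 209 206 206 202 204]
 [114 112 108  97 113 127 131 120 135 194 206 209 205 201 202]
 [114 115 110 105 120 137 147 133 142 197 208 209 203 204 204]
 [112 111 112 111 121 132 139 131 154 200 208 208 204 202 204]
 [111 111 116 113 111 113 120 125 160 204 206 207 201 203 205]
 [115 117 115 116 106  89  83 104 161 203 205 208 202 202 206]]
```

The box lies between the fences: it measures 84 mm at the seated height and is straight. The button dome is visible out. I'll hand the job in.

```bash
python3 -c "
from rig import robot;print(robot.finish_job())"
```

```text
the job is handed in; nothing more can be done
None
```

The sleeve moved about 32 mm and locked with the button popped out in the second hole. The closed slide box sits flat and straight in the bay, the arm is clear, and I handed the job in at about 14 s, though the hand-in gave no pass or fail result.

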